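# Find the weight case that rattles and hand it over

### The job

One of the three sealed weight cases on the black tray has a weight loose inside. Pick the cases up one at a time and shake each well clear of the tray, lengthwise back and forth a few times, so that anything loose runs from one end to the other; set a quiet one back flat on the tray without dropping it and try the next. When you have the one that rattles, hold it out level and still over the middle of the green mat, 10 to 20 cm up, and finish while still holding it there: only that case may be brought over the mat, the others stay on the tray, and everything else is left alone.

Things in the scene. Friction and masses are not known exactly. Their poses are not given: they have to be found in the camera images.
- case_blue: sealed grey plastic case with a blue lid, 120 mm long (its x axis), 48 mm wide (y), 48 mm high, with a blank white label on top and a steel latch 3 mm proud at each end; origin at the centre of its underside, z up. 0.26 to 0.43 kg in all. Grasp it across its 48 mm width at mid length; at least 40 mm are free on either side. The blue, green and red cases differ only in lid colour and contents.
- case_green: as the blue case, with a green lid. Inside, a case is 112 by 40 mm. One case of the three, of any colour, has a loose round steel weight in it, 36 mm across, 0.15 to 0.23 kg, that rolls freely and knocks on the end walls; in the other two a like weight is packed tight. They cannot be told apart by sight, nor reliably by weight.
- case_red: as the blue case, with a red lid. When a held case is jerked or tilted lengthwise (0.3 rad is plenty) the loose weight runs to the low end or, at a sudden stop, to the leading end, up to 38 mm from the middle (it may bounce back), felt as knocks on the tool and as a moment of 0.05 to 0.09 N m about its y axis that changes sign from end to end; a packed case gives none.
- tray: shallow black tray fixed to the bench, 170 mm (its x) by 340 mm (y), floor 4 mm thick, rim 10 mm high and 4 mm wide; origin at the centre of its underside, on the bench top. The cases stand on its floor in a row along its y, about 105 mm apart, with their lengths along its x.
- mat: green hand-over mat fixed flat on the bench beyond the tray, 90 mm (x) by 110 mm (y), 3 mm thick; origin at the centre of its underside
- tube_rack: bystander: blue rack of red-capped tubes, 75 by 125 mm, 80 mm high; origin at the centre of its underside
- foil_pot: bystander: round clear pot with a metal lid, 70 mm across, 28 mm high; origin at the centre of its underside
- wash_jar: bystander: amber glass jar with a white cap, 60 mm across, 90 mm high; origin at the centre of its underside
There are look-alikes about, which are no part of the job. What is shaped like the case_blue but yellow is not meant.

How it is judged (in metres and radians):
On the way, in this order (a step that is already met when the one before it is completed fails the run):
1. the case with the loose weight is off the tray and its weight has run towards one end (((distance between loose_c0 and case_blue below 0.065 m and height (world z) of case_blue above 0.045 m and x of loose_c0 in the frame of case_blue above 0.02 m) or (distance between loose_c0 and case_green below 0.065 m and height (world z) of case_green above 0.045 m and x of loose_c0 in the frame of case_green above 0.02 m) or (distance between loose_c0 and case_red below 0.065 m and height (world z) of case_red above 0.045 m and x of loose_c0 in the frame of case_red above 0.02 m))).
2. still off the tray, its weight has run towards the other end (((distance between loose_c0 and case_blue below 0.065 m and height (world z) of case_blue above 0.045 m and x of loose_c0 in the frame of case_blue below -0.02 m) or (distance between loose_c0 and case_green below 0.065 m and height (world z) of case_green above 0.045 m and x of loose_c0 in the frame of case_green below -0.02 m) or (distance between loose_c0 and case_red below 0.065 m and height (world z) of case_red above 0.045 m and x of loose_c0 in the frame of case_red below -0.02 m))).
At the end, for the whole second after the job is handed in: The rattling case is held still in the fingers, within 0.2 rad of level, 60 to 250 mm above the bench, its centre within 35 mm of over the mat's centre; the other two are released, flat (under 0.12 rad) on the tray's floor ((((distance between loose_c0 and case_blue below 0.065 m and horizontal distance between case_blue and mat below 0.035 m and height (world z) of case_blue between 0.06 and 0.25 m and angle between case_blue's own z axis and vertical below 0.2 rad and contact force between case_blue and the fingers above 2 N and linear speed of case_blue below 0.04 m/s) and (z of case_green in the frame of tray below 0.01 m and x of case_green in the frame of tray between -0.085 and 0.085 m and y of case_green in the frame of tray between -0.17 and 0.17 m and angle between case_green's own z axis and vertical below 0.12 rad and contact force between case_green and the fingers below 0.1 N) and (z of case_red in the frame of tray below 0.01 m and x of case_red in the frame of tray between -0.085 and 0.085 m and y of case_red in the frame of tray between -0.17 and 0.17 m and angle between case_red's own z axis and vertical below 0.12 rad and contact force between case_red and the fingers below 0.1 N)) or ((distance between loose_c0 and case_green below 0.065 m and horizontal distance between case_green and mat below 0.035 m and height (world z) of case_green between 0.06 and 0.25 m and angle between case_green's own z axis and vertical below 0.2 rad and contact force between case_green and the fingers above 2 N and linear speed of case_green below 0.04 m/s) and (z of case_blue in the frame of tray below 0.01 m and x of case_blue in the frame of tray between -0.085 and 0.085 m and y of case_blue in the frame of tray between -0.17 and 0.17 m and angle between case_blue's own z axis and vertical below 0.12 rad and contact force between case_blue and the fingers below 0.1 N) and (z of case_red in the frame of tray below 0.01 m and x of case_red in the frame of tray between -0.085 and 0.085 m and y of case_red in the frame of tray between -0.17 and 0.17 m and angle between case_red's own z axis and vertical below 0.12 rad and contact force between case_red and the fingers below 0.1 N)) or ((distance between loose_c0 and case_red below 0.065 m and horizontal distance between case_red and mat below 0.035 m and height (world z) of case_red between 0.06 and 0.25 m and angle between case_red's own z axis and vertical below 0.2 rad and contact force between case_red and the fingers above 2 N and linear speed of case_red below 0.04 m/s) and (z of case_blue in the frame of tray below 0.01 m and x of case_blue in the frame of tray between -0.085 and 0.085 m and y of case_blue in the frame of tray between -0.17 and 0.17 m and angle between case_blue's own z axis and vertical below 0.12 rad and contact force between case_blue and the fingers below 0.1 N) and (z of case_green in the frame of tray below 0.01 m and x of case_green in the frame of tray between -0.085 and 0.085 m and y of case_green in the frame of tray between -0.17 and 0.17 m and angle between case_green's own z axis and vertical below 0.12 rad and contact force between case_green and the fingers below 0.1 N)))); the arm keeps its last pose, push and grip.
It fails at once if a case without the loose weight is brought over the middle of the mat (within 40 mm) ((horizontal distance between case_blue and mat below 0.04 m and not (distance between loose_c0 and case_blue below 0.065 m)) or (horizontal distance between case_green and mat below 0.04 m and not (distance between loose_c0 and case_green below 0.065 m)) or (horizontal distance between case_red and mat below 0.04 m and not (distance between loose_c0 and case_red below 0.065 m))).
It fails at once if a case is let go more than 15 mm above its place ((height (world z) of case_blue above 0.022 m and contact force between case_blue and the fingers below 0.01 N) or (height (world z) of case_green above 0.022 m and contact force between case_green and the fingers below 0.01 N) or (height (world z) of case_red above 0.022 m and contact force between case_red and the fingers below 0.01 N)).
It fails at once if the tube rack, the pot or the jar is moved more than 30 mm (distance of any of tube_rack, foil_pot, wash_jar from where it was at the start of the episode above 0.03 m).
It also fails if it takes over 64 s, if anything falls off the work surface, if the arm or the gripper's body presses on something with over 40 N, if the wrist force passes 120 N, or if a joint passes its speed limit or range.

### The arm

A 6-joint arm with a two-finger parallel gripper is mounted at the origin on the work surface. World frame = base frame: x ahead of the robot, y to its left, z up, the work surface at z = 0. Lengths are in mm, angles in rad, forces in N, time in s.
With the tool pointing down it reaches from about 275 to 725 mm from the base axis. Payload 15.9 kg.
Tool frame: the origin (TCP) lies at the very end of the fingers, on their centre line; the grasp point (between the pads) lies 19 mm behind it; z points along the fingers, y is the line along which they close (so a half turn about z gives the same grasp; the last joint's range is limited). The gripper opens to 85 mm and grips with 20 to 120 N. Pads are 22 mm wide; open, the fingers measure 114 mm over their backs; the gripper's body (76 mm by 85 mm) begins 54 mm behind the grasp point. The pads swing forward as they close: fully open they stand 13 mm farther back than shut.
Start: joints at [1.332, 0.213, -0.034, 1.323, 0, 1.571], TCP at [118.263, 485.797, 209.406] pointing down, gripper open.
Joint ranges: [-2.98, 2.98], [-0.74, 1.72], [-1.14, 1.35], [-2.1, 2.04], [-1.57, 1.44], [-3.14, 3.14]. Speed limits (rad/s): [1.89, 1.89, 2.39, 2.57, 3.14, 3.14].

### API

Orientations are given as a rotation vector (axis times angle).
In Python, from bench import telemetry, cams, job gives the robot as it stands. The module is installed in compiled form; this text tells all that it offers.
- The arm moves only by the shell command python3 -m pendant 'ROWS'. ROWS is JSON, a list of rows, each an object with "linear": the shift along the tool's x, y, z each as a share of 25 cm, from -1 to 1, a list of three; "delta_rot": the turn, a rotation vector about the tool's x, y, z each as a share of 180 degrees, from -1 to 1, a list of three; "hand": the opening, from -1 (shut) to 1 (fully open). A call has 1 to 12 rows; each row is the pose to reach, as a shift and turn from the pose commanded when the call began, along the tool's axes at that moment, turning the shorter way round; what a row does not reach only later rows make up. A row lasts 1/12 s, in which the tool goes at most 41.7 mm and 7.16 degrees, less where a joint would pass 70% of its speed; a pose out of reach is approached as far as the arm can. A call with a number of a shift or a turn outside -1 to 1 is refused whole. A call with a gripper value outside its range is refused whole. The fingers move at their own pace and stop on an object; the grip force is fixed at half the most. Time passes only in rows, so rows that repeat a pose let the fingers close. It gives the time, the measured TCP pose, the force, the opening and the grip force at its end, in the units of the state.
- telemetry.observe(): the state, without advancing time (a new reading comes with each control period).
- cams.camera(name): name is "scene" or "top" or "wrist"; returns a dict with "img" (420x560x3 uint8, blue, green, red), "range_z" (420x560 float32, mm along the optical axis (not along the pixel's ray), 0 where there is no reading), "fx", "fy", "cx", "cy" (pixels), "k1" (the pictures are not rectified: a ray, as slopes to the right and down, at radius r is drawn at 1 + k1 r^2 times it, then the intrinsics apply), "pose" (4x4, takes a point from camera to world coordinates). Camera axes: x right, y up, looking along -z (the intrinsics and any distortion apply to the point x, -y, -z); pixel columns grow to the right and rows downward; lengths in mm; the calibration is good to about 2 mm. A picture is of the moment at which its call begins.
- job.sign_off(): hands the job in; it is judged then, once.
The state is a dict: "time": time; "joints": joint angles; "dq": joint speeds; "tau": joint torques, N m; "eef_pos": TCP position; "ee_rot": TCP orientation; "force": force on the tool from outside, world axes, zero at the start; "moment": the same for the moment, N m; "opening": finger opening in mm; "grasp_force": force on a finger pad.
Only numpy, scipy, OpenCV 4.12 (cv2) and the standard library are available. Lean on these libraries where they do the work, as an engineer would, in place of code of your own. Each camera call takes 0.05 s, during which the arm holds its last target. There are 200 camera calls.

## Working session

There is one attempt and no reset: what is moved stays moved. The work goes in short steps, Python scripts to look and compute and a shell command to move; the robot and the scene stay as the last step left them, time stands still between calls to the robot, and variables do not carry over. Pictures are saved under pics/ and viewed, at most 10 in all, crops included, and the job is handed in when it is done.

```bash
mkdir -p pics
cat > h.py <<'E'
import numpy as np, cv2
from bench import telemetry, cams, job
from scipy.spatial.transform import Rotation as R
def world(c):
    h,w=c["range_z"].shape
    u,v=np.meshgrid(np.arange(w),np.arange(h))
    K=np.array([[c["fx"],0,c["cx"]],[0,c["fy"],c["cy"]],[0,0,1]],float)
    p=cv2.undistortPoints(np.stack([u,v],-1).reshape(-1,1,2).astype(np.float32),K,np.array([c["k1"],0,0,0,0]) if False else approx(c)).reshape(h,w,2)
    z=c["range_z"]
    P=np.stack([p[...,0]*z,-p[...,1]*z,-z,np.ones_like(z)],-1)
    return (P@np.array(c["pose"]).T)[...,:3]
def approx(c): return np.array([c["k1"],0,0,0,0],float)
E
sed -i 's/np.array(\[c\["k1"\],0,0,0,0\]) if False else approx(c)/np.array([c["k1"],0,0,0,0],float)/;/^def approx/d' h.py
python3 - <<'E'
from h import *
for n in ("top","scene"):
    c=cams.camera(n); cv2.imwrite(f"pics/{n}.png",c["img"]); np.savez(f"{n}.npz",W=world(c),img=c["img"])
    print(n,c["k1"],c["fx"],np.round(c["pose"],2).tolist())
s=telemetry.observe(); print(s)
E
```

```text
top 0.026631016358447033 405.03861095480573 [[-0.02, 0.99, -0.13, 395.41], [-1.0, -0.02, -0.02, -44.17], [-0.03, 0.13, 0.99, 1053.17], [0.0, 0.0, 0.0, 1.0]]
scene -0.11007389298254734 399.59843167683454 [[-0.29, -0.51, 0.81, 1443.7], [0.96, -0.16, 0.24, 230.0], [0.01, 0.85, 0.53, 635.86], [0.0, 0.0, 0.0, 1.0]]
{'time': 0.1, 'joints': array([ 1.33199949e+00,  2.13292429e-01, -3.49901086e-02,  1.32354118e+00,
        2.30995029e-05,  1.57081887e+00]), 'dq': array([-6.73756597e-05,  1.92246027e-04,  1.30663339e-03, -7.89882779e-04,
       -2.22718615e-03,  1.68639349e-03]), 'tau': array([-8.78587216e-04, -6.87247753e+01,  4.87803662e+01,  1.22012361e-02,
       -1.84059145e-04,  1.67349765e-05]), 'eef_pos': array([118.17692174, 485.47502886, 208.97541068]), 'ee_rot': array([-3.74228412e-01, -3.11907711e+00,  1.59793479e-03]), 'force': array([ 0.17873626,  0.06402583, -0.22128752]), 'moment': array([ 0.00028251, -0.00657106, -0.00187058]), 'grasp_force': 0.0, 'opening': 85.34658066567467}
```

View pics/top.png

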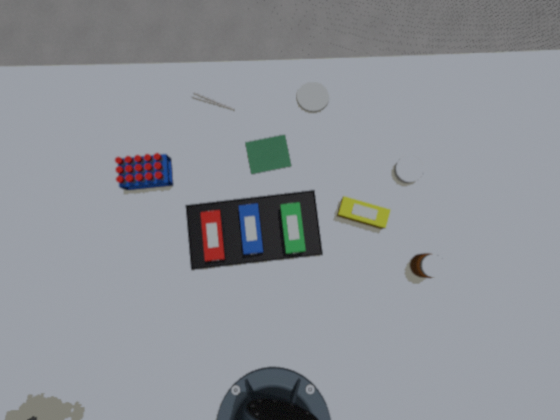

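View pics/scene.png

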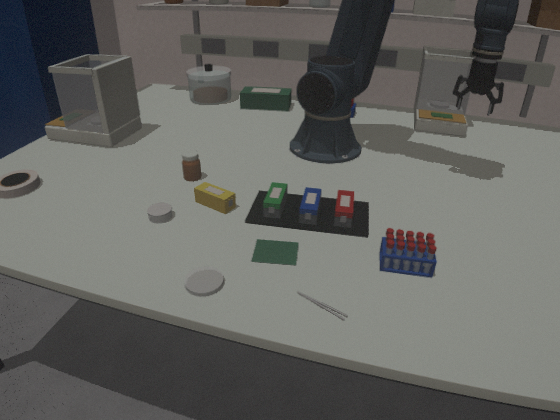

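Top view: on the black tray stand the red case (212,236), blue (251,230) and green (293,228). The green mat is at (268,154), the rack at (145,171), the pot at (409,170) and the jar at (425,265). The yellow look-alike at (363,212) is off the tray and the wrong colour, so it is excluded. Next I measure the poses and confirm in an enlarged crop.

Run:
```python
from h import *
d=np.load("top.npz"); W=d["W"]; img=d["img"]; hsv=cv2.cvtColor(img,cv2.COLOR_BGR2HSV).astype(int)
H,S,V=hsv[...,0],hsv[...,1],hsv[...,2]
z=W[...,2]; uu,vv=np.meshgrid(np.arange(560),np.arange(420))
box=(uu>180)&(uu<325)&(vv>185)&(vv<275)
col={"red":((H<8)|(H>172)),"blue":(H>105)&(H<130),"green":(H>50)&(H<75)}
for n,m in col.items():
    m=m&(S>120)&(V>70)&box
    m=cv2.morphologyEx(m.astype(np.uint8),cv2.MORPH_CLOSE,np.ones((13,13)))>0
    m&=(z>42)&(z<65)
    P=W[m]; r=cv2.minAreaRect(P[:,:2].astype(np.float32))
    b=cv2.boxPoints(r); e=[b[1]-b[0],b[2]-b[1]]; e=max(e,key=np.linalg.norm); a=np.degrees(np.arctan2(e[1],e[0]))
    print(n,m.sum(),"c",np.round(r[0],1),"size",np.round(r[1],1),"ang",round((a+90)%180-90,2),"z",np.median(P[:,2]))
m=(uu>240)&(uu<295)&(vv>130)&(vv<178)&(S>60)&(H>40)&(H<90)
P=W[m]; r=cv2.minAreaRect(P[:,:2].astype(np.float32)); print("mat",np.round(r,1) if 0 else r,np.median(P[:,2]))
m=(uu>180)&(uu<330)&(vv>188)&(vv<272)&(z<15)&(V<60); P=W[m]; print("tray",cv2.minAreaRect(P[:,:2].astype(np.float32)),np.median(P[:,2]))
for n,(x,y) in {"rack":(145,171),"pot":(409,170),"jar":(431,265),"yel":(363,212)}.items(): print(n,W[y,x])
cv2.imwrite("pics/crop.png",cv2.resize(img[185:275,180:330],None,fx=5,fy=5,interpolation=2))
```

```text
red 975 c [466.8 142.2] size [123.4  48.5] ang 5.45 z 52.683605978471064
blue 953 c [480.8  46.9] size [122.3  48.2] ang 5.42 z 52.815301759165095
green 944 c [481.4 -57.7] size [122.3  48. ] ang 5.6 z 52.921436804909206
mat ((561.1771240234375, -18.151016235351562), (335.5522766113281, 106.84439849853516), 9.911559104919434) 3.8126982932640203
tray ((482.429443359375, 43.97059631347656), (164.78713989257812, 335.08660888671875), 5.613242149353027) 4.865633158623268
rack [633.31967321 314.59188839  49.12116172]
pot [ 625.50896354 -359.21394087   26.49001716]
jar [ 384.83643774 -375.82345065   92.32790877]
yel [ 517.05136827 -233.72884754   47.66346919]
```

View pics/crop.png

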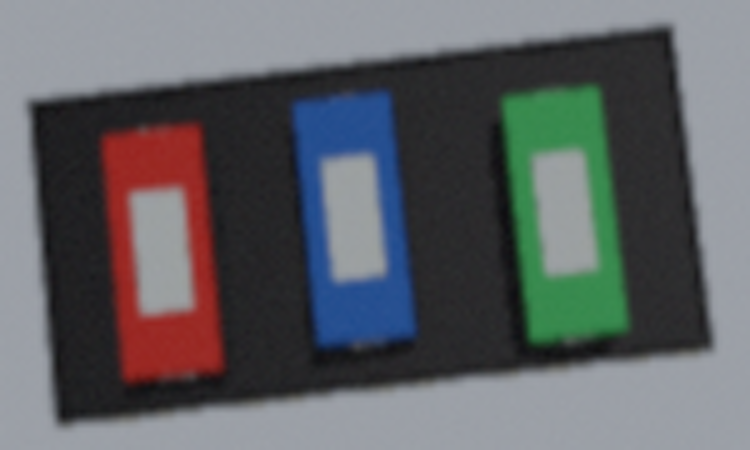

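The crop confirms red, blue and green from left to right on the tray. I start with red.

```bash
cat >> h.py <<'E'
def plan(p, yaw_y=95.5, tilt=0):
    """shares to take tool to TCP p pointing down with tool y at yaw_y deg"""
    s=telemetry.observe(); A=R.from_rotvec(s["ee_rot"])
    a=np.radians(yaw_y); y=np.array([np.cos(a),np.sin(a),0]); z=np.array([0,0,-1.]); 
    T=R.from_matrix(np.stack([np.cross(y,z),y,z],1))
    print("lin",np.round(A.inv().apply(np.array(p)-s["eef_pos"])/250,3),"rot",np.round((A.inv()*T).as_rotvec()/np.pi,4))
def st():
    s=telemetry.observe(); A=R.from_rotvec(s["ee_rot"])
    print(round(s["time"],2),np.round(s["eef_pos"],1),"open",round(s["opening"],1),"gf",round(s["grasp_force"],1),"F",np.round(s["force"],2),"Mtool",np.round(A.inv().apply(s["moment"]),3),"Ftool",np.round(A.inv().apply(s["force"]),2),"z",np.round(A.as_matrix()[:,2],3))
E
python3 - <<'E'
from h import *
plan([290,315,209]);plan([466.8,142.2,150]); 
d=np.load("top.npz"); W=d["W"]; hsv=cv2.cvtColor(d["img"],cv2.COLOR_BGR2HSV).astype(int)
m=np.zeros((420,560),bool); m[130:178,240:296]=1; m&=(hsv[...,1]>110)
n,l,s,c=cv2.connectedComponentsWithStats(m.astype(np.uint8)); k=l==l[154,268]
print(c[l[154,268]],cv2.minAreaRect(W[k][:,:2].astype(np.float32)),W[154,268])
E
```

```text
lin [-0.829 -0.5    0.   ] rot [-3.000e-04 -1.000e-04 -1.066e-01]
lin [-1.68  -1.004  0.237] rot [-3.000e-04 -1.000e-04 -1.066e-01]
[267.69019608 153.55555556] ((559.2546997070312, -19.03575897216797), (331.4386291503906, 100.58250427246094), 10.078765869140625) [683.65285332   2.49109061   1.25416295]
```

```bash
python3 -m pendant '[{"linear":[-0.83,-0.5,0],"delta_rot":[0,0,-0.1066],"hand":1},{"linear":[-0.83,-0.5,0],"delta_rot":[0,0,-0.1066],"hand":1},{"linear":[-0.83,-0.5,0],"delta_rot":[0,0,-0.1066],"hand":1},{"linear":[-0.83,-0.5,0],"delta_rot":[0,0,-0.1066],"hand":1},{"linear":[-0.83,-0.5,0],"delta_rot":[0,0,-0.1066],"hand":1},{"linear":[-0.83,-0.5,0],"delta_rot":[0,0,-0.1066],"hand":1},{"linear":[-0.83,-0.5,0],"delta_rot":[0,0,-0.1066],"hand":1},{"linear":[-0.83,-0.5,0],"delta_rot":[0,0,-0.1066],"hand":1}]'
python3 - <<'E'
from h import *
st();plan([466.8,142.2,100])
d=np.load("top.npz"); W=d["W"]; print(np.median(W[150:158,264:272].reshape(-1,3),0))
E
```

```text
time: 0.77
eef_pos: [291.6, 313.6, 209.3]
ee_rot: [0.144, -3.138, 0.0]
force: [-1.0, 0.4, -0.3]
opening: 85.7
grasp_force: 0.0
0.77 [291.6 313.6 209.3] open 85.7 gf 0.0 F [-0.97  0.45 -0.3 ] Mtool [-0.016 -0.03  -0.06 ] Ftool [0.92 0.53 0.3 ] z [-0. -0. -1.]
lin [-0.635 -0.747  0.437] rot [-0.0001 -0.     -0.0014]
[684.77215523   3.6346073    4.02898164]
```

```bash
python3 -m pendant '[{"linear":[-0.635,-0.747,0.437],"delta_rot":[0,0,-0.001],"hand":1},{"linear":[-0.635,-0.747,0.437],"delta_rot":[0,0,-0.001],"hand":1},{"linear":[-0.635,-0.747,0.437],"delta_rot":[0,0,-0.001],"hand":1},{"linear":[-0.635,-0.747,0.437],"delta_rot":[0,0,-0.001],"hand":1},{"linear":[-0.635,-0.747,0.437],"delta_rot":[0,0,-0.001],"hand":1},{"linear":[-0.635,-0.747,0.437],"delta_rot":[0,0,-0.001],"hand":1},{"linear":[-0.635,-0.747,0.437],"delta_rot":[0,0,-0.001],"hand":1},{"linear":[-0.635,-0.747,0.437],"delta_rot":[0,0,-0.001],"hand":1},{"linear":[-0.635,-0.747,0.437],"delta_rot":[0,0,-0.001],"hand":1}]'
python3 - <<'E'
from h import *
st();plan([466.8,142.2,15])
c=cams.camera("wrist"); cv2.imwrite("pics/w1.png",c["img"])
W=world(c); hsv=cv2.cvtColor(c["img"],cv2.COLOR_BGR2HSV).astype(int); np.savez("w.npz",W=W,hsv=hsv)
H,S=hsv[...,0],hsv[...,1]
m=((H<8)|(H>172))&(S>120); P=W[m]; P=P[(abs(P[:,2]-52)<8)]
print(len(P),P.min(0),P.max(0),cv2.minAreaRect(P[:,:2].astype(np.float32)) if len(P) else 0)
E
```

```text
time: 1.52
eef_pos: [465.7, 145.1, 99.4]
ee_rot: [0.155, -3.136, 0.0]
force: [-0.4, 0.6, 0.9]
opening: 85.4
grasp_force: 0.0
1.52 [465.7 145.1  99.4] open 85.4 gf 0.0 F [-0.37  0.55  0.88] Mtool [ 0.003 -0.008  0.006] Ftool [ 0.31  0.59 -0.88] z [-0.002 -0.    -1.   ]
lin [-0.004 -0.012  0.338] rot [ 0.     -0.0006  0.0009]
7553 [403.14928177 113.38436611  44.3652386 ] [528.44316305 172.06321109  54.53943525] ((466.165771484375, 142.5880584716797), (122.0722427368164, 48.3078498840332), 5.502673149108887)
```

View pics/w1.png

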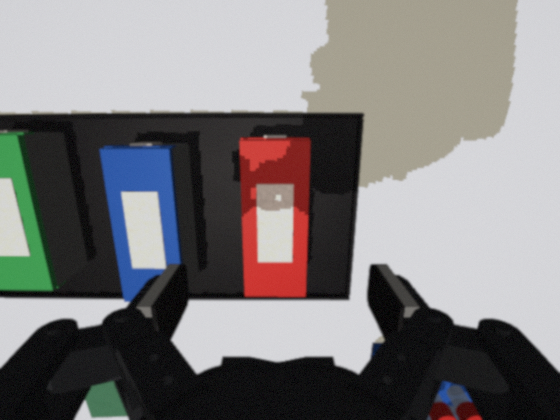

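The wrist view shows red at (275,215) between the fingers, and its measured pose agrees with the top camera. I go down and close.

```bash
python3 -m pendant '[{"linear":[0,-0.002,0.15],"delta_rot":[0,0,0],"hand":1},{"linear":[0,-0.002,0.27],"delta_rot":[0,0,0],"hand":1},{"linear":[0,-0.002,0.34],"delta_rot":[0,0,0],"hand":1},{"linear":[0,-0.002,0.34],"delta_rot":[0,0,0],"hand":1},{"linear":[0,-0.002,0.34],"delta_rot":[0,0,0],"hand":-1},{"linear":[0,-0.002,0.34],"delta_rot":[0,0,0],"hand":-1},{"linear":[0,-0.002,0.34],"delta_rot":[0,0,0],"hand":-1},{"linear":[0,-0.002,0.34],"delta_rot":[0,0,0],"hand":-1},{"linear":[0,-0.002,0.34],"delta_rot":[0,0,0],"hand":-1},{"linear":[0,-0.002,0.34],"delta_rot":[0,0,0],"hand":-1},{"linear":[0,-0.002,0.34],"delta_rot":[0,0,0],"hand":-1}]'
python3 -c "
from h import *
st()"
```

```text
time: 2.48
eef_pos: [467.3, 144.8, 17.1]
ee_rot: [-0.156, 3.135, 0.002]
force: [-4.5, 1.3, 14.3]
opening: 46.4
grasp_force: 59.9
2.48 [467.3 144.8  17.1] open 46.4 gf 59.9 F [-4.55  1.34 14.3 ] Mtool [-0.203  0.866 -0.056] Ftool [  4.35   1.8  -14.31] z [ 0.003  0.001 -1.   ]
```

```bash
python3 -m pendant '[{"linear":[0,0,-0.05],"delta_rot":[0,0,0],"hand":-1},{"linear":[0,0,-0.15],"delta_rot":[0,0,0],"hand":-1},{"linear":[0,0,-0.3],"delta_rot":[0,0,0],"hand":-1},{"linear":[0,0,-0.45],"delta_rot":[0,0,0],"hand":-1},{"linear":[0,0,-0.55],"delta_rot":[0,0,0],"hand":-1},{"linear":[0,0,-0.6],"delta_rot":[0,0,0],"hand":-1},{"linear":[0,0,-0.6],"delta_rot":[0,0,0],"hand":-1},{"linear":[0,0,-0.6],"delta_rot":[0,0,0],"hand":-1},{"linear":[0,0,-0.6],"delta_rot":[0,0,0],"hand":-1}]'
python3 -c "
from h import *
st()"
# tilt + about tool y, back to level
python3 -m pendant '[{"linear":[0,0,0],"delta_rot":[0,0.04,0],"hand":-1},{"linear":[0,0,0],"delta_rot":[0,0.08,0],"hand":-1},{"linear":[0,0,0],"delta_rot":[0,0.12,0],"hand":-1},{"linear":[0,0,0],"delta_rot":[0,0.12,0],"hand":-1},{"linear":[0,0,0],"delta_rot":[0,0.12,0],"hand":-1},{"linear":[0,0,0],"delta_rot":[0,0.12,0],"hand":-1},{"linear":[0,0,0],"delta_rot":[0,0.12,0],"hand":-1},{"linear":[0,0,0],"delta_rot":[0,0.12,0],"hand":-1},{"linear":[0,0,0],"delta_rot":[0,0.12,0],"hand":-1}]'
python3 -c "
from h import *
st()"
python3 -m pendant '[{"linear":[0,0,0],"delta_rot":[0,-0.04,0],"hand":-1},{"linear":[0,0,0],"delta_rot":[0,-0.08,0],"hand":-1},{"linear":[0,0,0],"delta_rot":[0,-0.11,0],"hand":-1},{"linear":[0,0,0],"delta_rot":[0,-0.11,0],"hand":-1},{"linear":[0,0,0],"delta_rot":[0,-0.11,0],"hand":-1},{"linear":[0,0,0],"delta_rot":[0,-0.11,0],"hand":-1},{"linear":[0,0,0],"delta_rot":[0,-0.11,0],"hand":-1}]'
python3 -c "
from h import *
st()"
python3 -m pendant '[{"linear":[0,0,0],"delta_rot":[0,-0.04,0],"hand":-1},{"linear":[0,0,0],"delta_rot":[0,-0.08,0],"hand":-1},{"linear":[0,0,0],"delta_rot":[0,-0.12,0],"hand":-1},{"linear":[0,0,0],"delta_rot":[0,-0.13,0],"hand":-1},{"linear":[0,0,0],"delta_rot":[0,-0.13,0],"hand":-1},{"linear":[0,0,0],"delta_rot":[0,-0.13,0],"hand":-1},{"linear":[0,0,0],"delta_rot":[0,-0.13,0],"hand":-1},{"linear":[0,0,0],"delta_rot":[0,-0.13,0],"hand":-1},{"linear":[0,0,0],"delta_rot":[0,-0.13,0],"hand":-1}]'
python3 -c "
from h import *
st()"
python3 -m pendant '[{"linear":[0,0,0],"delta_rot":[0,0.04,0],"hand":-1},{"linear":[0,0,0],"delta_rot":[0,0.08,0],"hand":-1},{"linear":[0,0,0],"delta_rot":[0,0.11,0],"hand":-1},{"linear":[0,0,0],"delta_rot":[0,0.11,0],"hand":-1},{"linear":[0,0,0],"delta_rot":[0,0.11,0],"hand":-1},{"linear":[0,0,0],"delta_rot":[0,0.11,0],"hand":-1},{"linear":[0,0,0],"delta_rot":[0,0.11,0],"hand":-1}]'
python3 -c "
from h import *
st()"
```

```text
time: 3.23
eef_pos: [465.7, 144.0, 164.2]
ee_rot: [0.156, -3.137, 0.0]
force: [0.2, -0.1, -2.6]
opening: 46.5
grasp_force: 63.8
3.23 [465.7 144.  164.2] open 46.5 gf 63.8 F [ 0.19 -0.07 -2.55] Mtool [-0.039  0.034 -0.022] Ftool [-0.19 -0.09  2.55] z [-0.001 -0.    -1.   ]
time: 3.98
eef_pos: [466.0, 144.2, 166.1]
ee_rot: [0.138, -2.764, 0.026]
force: [0.5, -0.1, -3.1]
opening: 46.2
grasp_force: 63.8
3.98 [466.  144.2 166.1] open 46.2 gf 63.8 F [ 0.46 -0.06 -3.13] Mtool [-0.    -0.609 -0.027] Ftool [-1.56 -0.1   2.75] z [-0.364 -0.036 -0.931]
time: 4.57
eef_pos: [467.0, 144.3, 165.6]
ee_rot: [0.154, -3.106, 0.002]
force: [0.6, 0.6, -3.0]
opening: 46.3
grasp_force: 63.8
4.57 [467.  144.3 165.6] open 46.3 gf 63.8 F [ 0.61  0.59 -3.03] Mtool [ 0.027 -0.102  0.011] Ftool [-0.76  0.53  3.01] z [-0.031 -0.003 -1.   ]
time: 5.32
eef_pos: [467.3, 144.3, 165.2]
ee_rot: [-0.137, 2.763, 0.026]
force: [-0.3, 0.5, -4.6]
opening: 45.8
grasp_force: 63.8
5.32 [467.3 144.3 165.2] open 45.8 gf 63.8 F [-0.34  0.46 -4.6 ] Mtool [0.011 0.628 0.023] Ftool [1.95 0.49 4.17] z [ 0.365  0.036 -0.93 ]
time: 5.9
eef_pos: [465.9, 144.0, 165.5]
ee_rot: [-0.154, 3.104, 0.003]
force: [-1.0, -0.7, -3.7]
opening: 46.5
grasp_force: 63.8
5.9 [465.9 144.  165.5] open 46.5 gf 63.8 F [-1.01 -0.74 -3.73] Mtool [-0.061  0.034  0.002] Ftool [ 1.2  -0.63  3.69] z [ 0.033  0.003 -0.999]
```

```bash
cat > o.py <<'E'
from h import *
s=telemetry.observe(); A=R.from_rotvec(s["ee_rot"]).inv()
print("M",np.round(A.apply(s["moment"]),3),"F",np.round(A.apply(s["force"]),2),"zx",round(A.inv().as_matrix()[0,2],4))
E
H='{"linear":[0,0,0],"delta_rot":[0,0,0],"hand":-1}'
python3 -m pendant '[{"linear":[0,0,0],"delta_rot":[0,0,0],"hand":-1},{"linear":[0,0,0],"delta_rot":[0,0,0],"hand":-1}]' >/dev/null; python3 o.py
python3 -m pendant '[{"linear":[0,0,0],"delta_rot":[0,0,0],"hand":-1}]' >/dev/null; python3 o.py
python3 -m pendant '[{"linear":[0,0,0],"delta_rot":[0,0,0],"hand":-1}]' >/dev/null; python3 o.py
python3 -m pendant '[{"linear":[0,0,0],"delta_rot":[0,0,0],"hand":-1}]' >/dev/null; python3 o.py
echo tilt
python3 -m pendant '[{"linear":[0,0,0],"delta_rot":[0,0.04,0],"hand":-1},{"linear":[0,0,0],"delta_rot":[0,0.08,0],"hand":-1},{"linear":[0,0,0],"delta_rot":[0,0.12,0],"hand":-1},{"linear":[0,0,0],"delta_rot":[0,0.13,0],"hand":-1},{"linear":[0,0,0],"delta_rot":[0,0.13,0],"hand":-1},{"linear":[0,0,0],"delta_rot":[0,0.13,0],"hand":-1},{"linear":[0,0,0],"delta_rot":[0,0.13,0],"hand":-1},{"linear":[0,0,0],"delta_rot":[0,0.09,0],"hand":-1},{"linear":[0,0,0],"delta_rot":[0,0.05,0],"hand":-1},{"linear":[0,0,0],"delta_rot":[0,0.02,0],"hand":-1},{"linear":[0,0,0],"delta_rot":[0,0.02,0],"hand":-1},{"linear":[0,0,0],"delta_rot":[0,0.02,0],"hand":-1}]'>/dev/null
python3 -m pendant '[{"linear":[0,0,0],"delta_rot":[0,0,0],"hand":-1},{"linear":[0,0,0],"delta_rot":[0,0,0],"hand":-1}]' >/dev/null; python3 o.py
python3 -m pendant '[{"linear":[0,0,0],"delta_rot":[0,0,0],"hand":-1}]' >/dev/null; python3 o.py
python3 -m pendant '[{"linear":[0,0,0],"delta_rot":[0,0,0],"hand":-1}]' >/dev/null; python3 o.py
python3 -m pendant '[{"linear":[0,0,0],"delta_rot":[0,0,0],"hand":-1}]' >/dev/null; python3 o.py
```

```text
M [-0.023  0.094  0.04 ] F [ 0.42 -0.17  3.64] zx 0.0334
M [0.014 0.052 0.017] F [ 0.82 -0.48  3.  ] zx 0.0329
M [ 0.013  0.017 -0.02 ] F [-0.23  1.19  4.29] zx 0.0324
M [-0.018  0.056  0.021] F [-0.26  0.29  3.71] zx 0.032
tilt
M [-0.002 -0.042  0.032] F [-0.61  1.34  4.21] zx -0.0303
M [-0.039 -0.025 -0.008] F [-0.2  -0.24  3.93] zx -0.0315
M [ 0.044 -0.045  0.009] F [-0.87 -0.51  2.91] zx -0.0321
M [-0.017 -0.066 -0.065] F [0.38 0.54 3.02] zx -0.0323
```

Red is quiet: the ±0.03 rad readings differ by 0.10 N m, which is just the gripper's own tilt term. I set it back.

```bash
python3 -m pendant '[{"linear":[0,0,0],"delta_rot":[0,-0.0102,0],"hand":-1},{"linear":[0,0,0],"delta_rot":[0,-0.0102,0],"hand":-1},{"linear":[0,0,0],"delta_rot":[0,-0.0102,0],"hand":-1}]' ; python3 -c "
from h import *
st();plan([466,144,17.5])"
```

```text
time: 7.98
eef_pos: [466.2, 144.1, 165.1]
ee_rot: [0.156, -3.137, 0.0]
force: [-0.2, -0.5, -3.7]
opening: 46.0
grasp_force: 63.8
7.98 [466.2 144.1 165.1] open 46.0 gf 63.8 F [-0.16 -0.54 -3.7 ] Mtool [-0.034  0.053  0.033] Ftool [ 0.21 -0.52  3.7 ] z [-0. -0. -1.]
lin [ 0.001 -0.     0.59 ] rot [-0.     -0.0001  0.001 ]
```

```bash
python3 -m pendant '[{"linear":[0,0,0.12],"delta_rot":[0,0,0],"hand":-1},{"linear":[0,0,0.25],"delta_rot":[0,0,0],"hand":-1},{"linear":[0,0,0.38],"delta_rot":[0,0,0],"hand":-1},{"linear":[0,0,0.48],"delta_rot":[0,0,0],"hand":-1},{"linear":[0,0,0.54],"delta_rot":[0,0,0],"hand":-1},{"linear":[0,0,0.57],"delta_rot":[0,0,0],"hand":-1},{"linear":[0,0,0.582],"delta_rot":[0,0,0],"hand":-1},{"linear":[0,0,0.582],"delta_rot":[0,0,0],"hand":-1},{"linear":[0,0,0.582],"delta_rot":[0,0,0],"hand":-1}]' ; python3 -c "
from h import *
st()"
```

```text
time: 8.73
eef_pos: [467.1, 144.3, 20.5]
ee_rot: [-0.156, 3.136, 0.001]
force: [-0.2, 0.1, -2.9]
opening: 46.2
grasp_force: 63.8
8.73 [467.1 144.3  20.5] open 46.2 gf 63.8 F [-0.21  0.11 -2.93] Mtool [ 0.013 -0.043 -0.008] Ftool [0.21 0.13 2.93] z [ 0.002  0.    -1.   ]
```

```bash
python3 -m pendant '[{"linear":[0,0,0.01],"delta_rot":[0,0,0],"hand":-1},{"linear":[0,0,0.014],"delta_rot":[0,0,0],"hand":-1},{"linear":[0,0,0.014],"delta_rot":[0,0,0],"hand":-1}]' ; python3 -c "
from h import *
st()"
```

```text
time: 8.98
eef_pos: [467.2, 144.4, 17.2]
ee_rot: [-0.156, 3.135, 0.001]
force: [-1.1, -1.1, 4.3]
opening: 46.2
grasp_force: 64.6
8.98 [467.2 144.4  17.2] open 46.2 gf 64.6 F [-1.11 -1.05  4.26] Mtool [0.01  0.251 0.017] Ftool [ 1.19 -0.94 -4.26] z [ 0.002  0.001 -1.   ]
```

```bash
python3 -m pendant '[{"linear":[0,0,0],"delta_rot":[0,0,0],"hand":1},{"linear":[0,0,0],"delta_rot":[0,0,0],"hand":1},{"linear":[0,0,0],"delta_rot":[0,0,0],"hand":1},{"linear":[0,0,0],"delta_rot":[0,0,0],"hand":1},{"linear":[0,0,0],"delta_rot":[0,0,0],"hand":1},{"linear":[0,0,0],"delta_rot":[0,0,0],"hand":1},{"linear":[0,0,-0.15],"delta_rot":[0,0,0],"hand":1},{"linear":[0,0,-0.3],"delta_rot":[0,0,0],"hand":1},{"linear":[0,0,-0.34],"delta_rot":[0,0,0],"hand":1},{"linear":[0,0,-0.34],"delta_rot":[0,0,0],"hand":1}]' ; python3 -c "
from h import *
st();plan([480.5,46.9,100]);plan([480.5,46.9,16]);
c=cams.camera('wrist')
W=world(c); hsv=cv2.cvtColor(c['img'],cv2.COLOR_BGR2HSV).astype(int)
H,S=hsv[...,0],hsv[...,1]
for n,m in (('red',(H<8)|(H>172)),('blue',(H>105)&(H<130))):
  P=W[m&(S>120)]; P=P[(abs(P[:,2]-52)<8)]
  print(n,len(P),np.median(P[:,2]),cv2.minAreaRect(P[:,:2].astype(np.float32)))"
```

```text
time: 9.82
eef_pos: [468.4, 144.7, 104.3]
ee_rot: [-0.155, 3.132, 0.002]
force: [0.7, 0.3, 0.1]
opening: 85.3
grasp_force: 0.0
9.82 [468.4 144.7 104.3] open 85.3 gf 0.0 F [0.74 0.27 0.07] Mtool [-0.039  0.031  0.014] Ftool [-0.76  0.2  -0.07] z [ 0.006  0.002 -1.   ]
lin [-0.009 -0.394  0.017] rot [0.0003 0.0019 0.001 ]
lin [-0.007 -0.395  0.353] rot [0.0003 0.0019 0.001 ]
red 7334 51.8857368954169 ((465.7884521484375, 143.67449951171875), (121.80317687988281, 48.243282318115234), 5.635313510894775)
blue 6304 51.647452021891866 ((554.3137817382812, 149.98214721679688), (369.1802978515625, 121.24105834960938), 54.04441833496094)
```

Red sits flat on the tray. Next is blue.

```bash
python3 -m pendant '[{"linear":[-0.006,-0.13,0.01],"delta_rot":[0,0,0],"hand":1},{"linear":[-0.006,-0.27,0.01],"delta_rot":[0,0,0],"hand":1},{"linear":[-0.006,-0.394,0.01],"delta_rot":[0,0,0],"hand":1},{"linear":[-0.006,-0.394,0.01],"delta_rot":[0,0,0],"hand":1},{"linear":[-0.006,-0.394,0.01],"delta_rot":[0,0,0],"hand":1},{"linear":[-0.006,-0.394,0.01],"delta_rot":[0,0,0],"hand":1}]' ; python3 -c "
from h import *
st();plan([480.5,46.9,15])"
```

```text
time: 10.37
eef_pos: [477.0, 46.3, 97.8]
ee_rot: [0.155, -3.137, -0.0]
force: [-0.7, 0.1, -0.3]
opening: 86.0
grasp_force: 0.0
10.37 [477.   46.3  97.8] open 86.0 gf 0.0 F [-0.66  0.05 -0.32] Mtool [-0.053  0.015 -0.019] Ftool [0.65 0.12 0.32] z [-0.001  0.    -1.   ]
lin [-0.014  0.001  0.331] rot [ 0.0001 -0.0002  0.0009]
```

```bash
python3 -m pendant '[{"linear":[-0.012,0.001,0.14],"delta_rot":[0,0,0],"hand":1},{"linear":[-0.012,0.001,0.26],"delta_rot":[0,0,0],"hand":1},{"linear":[-0.012,0.001,0.325],"delta_rot":[0,0,0],"hand":1},{"linear":[-0.012,0.001,0.325],"delta_rot":[0,0,0],"hand":1},{"linear":[-0.012,0.001,0.325],"delta_rot":[0,0,0],"hand":-1},{"linear":[-0.012,0.001,0.325],"delta_rot":[0,0,0],"hand":-1},{"linear":[-0.012,0.001,0.325],"delta_rot":[0,0,0],"hand":-1},{"linear":[-0.012,0.001,0.325],"delta_rot":[0,0,0],"hand":-1},{"linear":[-0.012,0.001,0.325],"delta_rot":[0,0,0],"hand":-1},{"linear":[-0.012,0.001,0.325],"delta_rot":[0,0,0],"hand":-1},{"linear":[-0.012,0.001,0.325],"delta_rot":[0,0,0],"hand":-1}]'
python3 -c "
from h import *
st()"
```

```text
time: 11.28
eef_pos: [481.6, 47.2, 19.0]
ee_rot: [-0.156, 3.135, 0.001]
force: [-3.7, 1.7, 10.1]
opening: 46.4
grasp_force: 60.5
11.28 [481.6  47.2  19. ] open 46.4 gf 60.5 F [-3.71  1.67 10.11] Mtool [-0.357  0.604 -0.05 ] Ftool [  3.5    2.04 -10.12] z [ 0.003  0.001 -1.   ]
```

Lift, then tilt each way and read at ±0.03 rad.

```bash
python3 -m pendant '[{"linear":[0,0,-0.05],"delta_rot":[0,0,0],"hand":-1},{"linear":[0,0,-0.15],"delta_rot":[0,0,0],"hand":-1},{"linear":[0,0,-0.3],"delta_rot":[0,0,0],"hand":-1},{"linear":[0,0,-0.45],"delta_rot":[0,0,0],"hand":-1},{"linear":[0,0,-0.55],"delta_rot":[0,0,0],"hand":-1},{"linear":[0,0,-0.6],"delta_rot":[0,0,0],"hand":-1},{"linear":[0,0,-0.6],"delta_rot":[0,0,0],"hand":-1},{"linear":[0,0,-0.6],"delta_rot":[0,0,0],"hand":-1},{"linear":[0,0,-0.6],"delta_rot":[0,0,0],"hand":-1}]' | head -3
python3 o.py; echo plus
python3 -m pendant '[{"linear":[0,0,0],"delta_rot":[0,0.04,0],"hand":-1},{"linear":[0,0,0],"delta_rot":[0,0.08,0],"hand":-1},{"linear":[0,0,0],"delta_rot":[0,0.12,0],"hand":-1},{"linear":[0,0,0],"delta_rot":[0,0.12,0],"hand":-1},{"linear":[0,0,0],"delta_rot":[0,0.12,0],"hand":-1},{"linear":[0,0,0],"delta_rot":[0,0.12,0],"hand":-1},{"linear":[0,0,0],"delta_rot":[0,0.12,0],"hand":-1},{"linear":[0,0,0],"delta_rot":[0,0.12,0],"hand":-1},{"linear":[0,0,0],"delta_rot":[0,0.12,0],"hand":-1}]'>/dev/null; python3 o.py
python3 -m pendant '[{"linear":[0,0,0],"delta_rot":[0,-0.04,0],"hand":-1},{"linear":[0,0,0],"delta_rot":[0,-0.08,0],"hand":-1},{"linear":[0,0,0],"delta_rot":[0,-0.11,0],"hand":-1},{"linear":[0,0,0],"delta_rot":[0,-0.11,0],"hand":-1},{"linear":[0,0,0],"delta_rot":[0,-0.11,0],"hand":-1},{"linear":[0,0,0],"delta_rot":[0,-0.11,0],"hand":-1},{"linear":[0,0,0],"delta_rot":[0,-0.11,0],"hand":-1}]'>/dev/null; python3 o.py
python3 -m pendant '[{"linear":[0,0,0],"delta_rot":[0,0,0],"hand":-1}]' >/dev/null; python3 o.py
python3 -m pendant '[{"linear":[0,0,0],"delta_rot":[0,0,0],"hand":-1}]' >/dev/null; python3 o.py
python3 -m pendant '[{"linear":[0,0,0],"delta_rot":[0,0,0],"hand":-1}]' >/dev/null; python3 o.py; echo minus
python3 -m pendant '[{"linear":[0,0,0],"delta_rot":[0,-0.04,0],"hand":-1},{"linear":[0,0,0],"delta_rot":[0,-0.08,0],"hand":-1},{"linear":[0,0,0],"delta_rot":[0,-0.12,0],"hand":-1},{"linear":[0,0,0],"delta_rot":[0,-0.13,0],"hand":-1},{"linear":[0,0,0],"delta_rot":[0,-0.13,0],"hand":-1},{"linear":[0,0,0],"delta_rot":[0,-0.13,0],"hand":-1},{"linear":[0,0,0],"delta_rot":[0,-0.13,0],"hand":-1},{"linear":[0,0,0],"delta_rot":[0,-0.13,0],"hand":-1},{"linear":[0,0,0],"delta_rot":[0,-0.13,0],"hand":-1}]'>/dev/null; python3 o.py
python3 -m pendant '[{"linear":[0,0,0],"delta_rot":[0,0.04,0],"hand":-1},{"linear":[0,0,0],"delta_rot":[0,0.08,0],"hand":-1},{"linear":[0,0,0],"delta_rot":[0,0.11,0],"hand":-1},{"linear":[0,0,0],"delta_rot":[0,0.11,0],"hand":-1},{"linear":[0,0,0],"delta_rot":[0,0.11,0],"hand":-1},{"linear":[0,0,0],"delta_rot":[0,0.11,0],"hand":-1},{"linear":[0,0,0],"delta_rot":[0,0.11,0],"hand":-1}]'>/dev/null; python3 o.py
python3 -m pendant '[{"linear":[0,0,0],"delta_rot":[0,0,0],"hand":-1}]' >/dev/null; python3 o.py
python3 -m pendant '[{"linear":[0,0,0],"delta_rot":[0,0,0],"hand":-1}]' >/dev/null; python3 o.py
python3 -m pendant '[{"linear":[0,0,0],"delta_rot":[0,0,0],"hand":-1}]' >/dev/null; python3 o.py
```

```text
time: 12.03
eef_pos: [479.9, 46.8, 166.5]
ee_rot: [0.156, -3.137, 0.0]
M [ 0.018  0.017 -0.021] F [-0.31 -0.38  4.26] zx -0.0006
plus
M [-0.013 -0.57  -0.03 ] F [-1.58 -0.66  2.98] zx -0.3637
M [ 0.067 -0.027  0.   ] F [-0.17 -0.14  3.32] zx -0.0312
M [ 0.073 -0.043 -0.024] F [0.27 0.52 3.7 ] zx -0.0318
M [-0.016  0.009  0.037] F [0.41 0.57 4.06] zx -0.0321
M [-0.013 -0.015  0.044] F [ 0.05 -0.24  3.78] zx -0.032
minus
M [0.052 0.598 0.036] F [0.76 0.78 3.39] zx 0.3657
M [-0.035  0.035  0.029] F [0.41 0.48 3.01] zx 0.0338
M [-0.006  0.022  0.009] F [ 0.92 -0.29  3.69] zx 0.0343
M [-0.034 -0.004 -0.005] F [-0.24  0.75  3.51] zx 0.0341
M [-0.032 -0.025 -0.039] F [ 0.59 -0.9   3.59] zx 0.0337
```

Near-level readings differ by only 0.03 N m here, against 0.107 for red. A loose weight opposes the tilt term, so this suggests blue. I take more readings to be sure.

```bash
sed -i 's/^print.*/print("My",round(A.apply(s["moment"])[1],3),"zx",round(A.inv().as_matrix()[0,2],4),round(s["time"],2))/' o.py
for i in 1 2 3 4 5 6; do python3 -m pendant '[{"linear":[0,0,0],"delta_rot":[0,0,0],"hand":-1}]' >/dev/null; python3 o.py; done
python3 -m pendant '[{"linear":[0,0,0],"delta_rot":[0,0.04,0],"hand":-1},{"linear":[0,0,0],"delta_rot":[0,0.08,0],"hand":-1},{"linear":[0,0,0],"delta_rot":[0,0.12,0],"hand":-1},{"linear":[0,0,0],"delta_rot":[0,0.13,0],"hand":-1},{"linear":[0,0,0],"delta_rot":[0,0.13,0],"hand":-1},{"linear":[0,0,0],"delta_rot":[0,0.13,0],"hand":-1},{"linear":[0,0,0],"delta_rot":[0,0.13,0],"hand":-1},{"linear":[0,0,0],"delta_rot":[0,0.13,0],"hand":-1},{"linear":[0,0,0],"delta_rot":[0,0.13,0],"hand":-1},{"linear":[0,0,0],"delta_rot":[0,0.13,0],"hand":-1}]'>/dev/null; python3 o.py
for i in 1 2 3 4; do python3 -m pendant '[{"linear":[0,0,0],"delta_rot":[0,0,0],"hand":-1}]' >/dev/null; python3 o.py; done
python3 -m pendant '[{"linear":[0,0,0],"delta_rot":[0,-0.03,0],"hand":-1},{"linear":[0,0,0],"delta_rot":[0,-0.06,0],"hand":-1},{"linear":[0,0,0],"delta_rot":[0,-0.09,0],"hand":-1},{"linear":[0,0,0],"delta_rot":[0,-0.11,0],"hand":-1},{"linear":[0,0,0],"delta_rot":[0,-0.11,0],"hand":-1},{"linear":[0,0,0],"delta_rot":[0,-0.11,0],"hand":-1}]'>/dev/null; python3 o.py
for i in 1 2 3 4 5 6 7 8; do python3 -m pendant '[{"linear":[0,0,0],"delta_rot":[0,0,0],"hand":-1}]' >/dev/null; python3 o.py; done
```

```text
My -0.007 zx 0.0332 15.28
My 0.009 zx 0.0326 15.37
My 0.038 zx 0.0323 15.45
My -0.065 zx 0.032 15.53
My -0.051 zx 0.0319 15.62
My -0.034 zx 0.0319 15.7
My -0.598 zx -0.3631 16.53
My -0.597 zx -0.3639 16.62
My -0.542 zx -0.3646 16.7
My -0.614 zx -0.3651 16.78
My -0.55 zx -0.3655 16.87
My 0.038 zx -0.0311 17.37
My -0.064 zx -0.0323 17.45
My 0.034 zx -0.0326 17.53
My 0.017 zx -0.0326 17.62
My -0.035 zx -0.0323 17.7
My 0.012 zx -0.0318 17.78
My -0.036 zx -0.0314 17.87
My 0.051 zx -0.031 17.95
My 0.048 zx -0.0307 18.03
```

Blue: at opposite tilts the means are −0.01 and 0.00 N m, against +0.05 and −0.06 for quiet red. The weight moment is about ±0.06 N m and changes sign from end to end, so blue is the loose one. I level it and go to the mat.

```bash
python3 -m pendant '[{"linear":[0,0,0],"delta_rot":[0,-0.0102,0],"hand":-1},{"linear":[0,0,0],"delta_rot":[0,-0.0102,0],"hand":-1},{"linear":[0,0,0],"delta_rot":[0,-0.0102,0],"hand":-1}]' ; python3 -c "
from h import *
st();plan([684.5,3.5,160])"
```

```text
time: 18.28
eef_pos: [480.2, 46.7, 167.7]
ee_rot: [-0.156, 3.137, 0.0]
force: [-0.4, 0.2, -3.3]
opening: 46.1
grasp_force: 65.3
18.28 [480.2  46.7 167.7] open 46.1 gf 65.3 F [-0.38  0.2  -3.35] Mtool [0.003 0.122 0.015] Ftool [0.36 0.24 3.35] z [ 0.001  0.    -1.   ]
lin [-0.796 -0.253  0.032] rot [-0.      0.0003  0.001 ]
```

```bash
python3 -m pendant '[{"linear":[-0.05,-0.016,0.002],"delta_rot":[0,0,0],"hand":-1},{"linear":[-0.13,-0.04,0.005],"delta_rot":[0,0,0],"hand":-1},{"linear":[-0.23,-0.073,0.01],"delta_rot":[0,0,0],"hand":-1},{"linear":[-0.33,-0.105,0.015],"delta_rot":[0,0,0],"hand":-1},{"linear":[-0.43,-0.137,0.02],"delta_rot":[0,0,0],"hand":-1},{"linear":[-0.53,-0.168,0.025],"delta_rot":[0,0,0],"hand":-1},{"linear":[-0.63,-0.2,0.03],"delta_rot":[0,0,0],"hand":-1},{"linear":[-0.71,-0.226,0.032],"delta_rot":[0,0,0],"hand":-1},{"linear":[-0.77,-0.245,0.032],"delta_rot":[0,0,0],"hand":-1},{"linear":[-0.796,-0.253,0.032],"delta_rot":[0,0,0],"hand":-1},{"linear":[-0.796,-0.253,0.032],"delta_rot":[0,0,0],"hand":-1},{"linear":[-0.796,-0.253,0.032],"delta_rot":[0,0,0],"hand":-1}]'
python3 -m pendant '[{"linear":[0,0,0],"delta_rot":[0,0,0],"hand":-1},{"linear":[0,0,0],"delta_rot":[0,0,0],"hand":-1},{"linear":[0,0,0],"delta_rot":[0,0,0],"hand":-1},{"linear":[0,0,0],"delta_rot":[0,0,0],"hand":-1},{"linear":[0,0,0],"delta_rot":[0,0,0],"hand":-1},{"linear":[0,0,0],"delta_rot":[0,0,0],"hand":-1}]'>/dev/null
python3 -c "
from h import *
st();c=cams.camera('scene');cv2.imwrite('pics/end.png',c['img']);st()"
```

```text
time: 19.28
eef_pos: [684.6, 3.5, 158.9]
ee_rot: [0.156, -3.138, -0.0]
force: [-0.3, -0.2, -4.2]
opening: 46.1
grasp_force: 65.3
19.78 [684.7   3.6 159.8] open 45.7 gf 65.3 F [-0.13 -0.08 -3.51] Mtool [-0.024  0.069  0.009] Ftool [ 0.15 -0.07  3.51] z [ 0.001  0.    -1.   ]
19.83 [684.7   3.6 159.8] open 46.2 gf 65.3 F [-0.54  0.42 -4.32] Mtool [ 0.006  0.108 -0.029] Ftool [0.5  0.47 4.32] z [ 0.001  0.    -1.   ]
```

View pics/end.png

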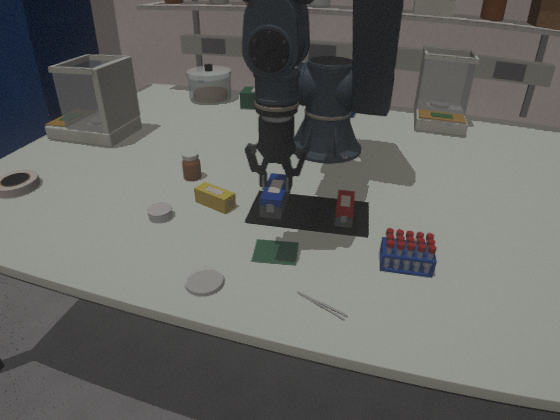

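The blue case is held level at (274,195), high above the mat at (276,252). Red is flat on the tray at (345,208), and green is hidden behind the held case and untouched. I hand in.

```bash
python3 -c "
from bench import job
print(job.sign_off())"
```

```text
the job is handed in; nothing more can be done
None
```

I judged the blue case to be the one that rattles and handed in at about 20 s with it held level and still over the mat's centre, about 14 cm up; red was shaken, found quiet and set back flat, and green was never lifted because blue's signal was clear.

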